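# Nest the watchmaker's rinse pans with fanned handles

## Task

Nest the steel rinse pans in the one with the blue handle, which stays where it is on the black tray: first set the yellow-handled pan down inside it, then the red-handled pan inside the yellow one, each lowered in rather than dropped, sitting flat on the floor of the pan below and released. Fan the handles so each clears the one below: the yellow handle about 45 degrees counter-clockwise (seen from above) from the blue one, and the red handle about 45 degrees counter-clockwise from the yellow one. Leave the white plastic pan alone.

Things in the scene. Friction and masses are not known exactly. Their poses are not given: they have to be found in the camera images.
- pan_large: Round open steel pan, blue handle: rim dia. 106 mm, flat bottom dia. 96, 34 high, wall 2.5, floor 3 thick. Level handle along body +x to 122 mm from the axis, 30 to 44 mm above the underside; its sleeve (10 wide, 14 tall) starts 65 mm from the axis. Origin: centre of underside, z up. About 200 g, loose, on the 5 mm thick floor of a fixed black tray (130 square, 12 high). Handles set one straight above another clash.
- pan_medium: Round open steel pan, yellow handle: rim dia. 78 mm, flat bottom dia. 70, 40 high, wall 2.5, floor 3 thick. Level handle along body +x to 115 mm from the axis, 36 to 50 mm above the underside; its sleeve (10 wide, 14 tall) starts 65 mm from the axis. Origin: centre of underside, z up. About 90 g, loose. Goes into the blue-handled pan with 10 mm of room all round at the floor.
- pan_medium_grip (a point): The middle of the yellow sleeve of the medium pan: 90 mm from the pan's axis along its +x, 43 mm above its underside. A firm pinch across the sleeve here carries the pan level.
- pan_small: Round open steel pan, red handle: rim dia. 48 mm, flat bottom dia. 40, 46 high, wall 2.5, floor 3 thick. Level handle along body +x to 115 mm from the axis, 42 to 56 mm above the underside; its sleeve (10 wide, 14 tall) starts 65 mm from the axis. Origin: centre of underside, z up. About 60 g, loose. Goes into the yellow-handled pan with 12 mm of room all round at the floor.
- pan_small_grip (a point): The middle of the red sleeve of the small pan: 90 mm from the pan's axis along its +x, 49 mm above its underside. A firm pinch across the sleeve here carries the pan level.
- pan_white: A white plastic pan with a grey handle, of the same shape and size as the yellow-handled one. Not part of the set: it must stay where it is. Origin: centre of the underside; handle along +x.
Things that resemble listed ones, but are neither listed nor needed, are in the scene too. What is shaped like the pan_medium but purple is not meant.

How it is judged:
By the outcome, as a careful person would: the job done as asked, in the order asked, and still so for the second after the job is handed in, with the robot touching nothing.
It also fails if it takes over 58 s, if anything falls off the work surface, if the arm or the gripper's body presses on something with over 40 N, if the wrist force passes 120 N, or if a joint passes its speed limit or range.

## Robot

A 7-joint arm with a two-finger parallel gripper is mounted at the origin on the work surface. World frame = base frame: x ahead of the robot, y to its left, z up, the work surface at z = 0. Lengths are in m, angles in rad, forces in N, time in s.
With the tool pointing down it reaches from about 0.4 to 0.9 m from the base axis. Payload 5.5 kg.
Tool frame: the origin (TCP) lies at the very end of the fingers, on their centre line; the grasp point (between the pads) lies 19 mm behind it (env.grasp_offset is the distance from the TCP to the grasp point, in m); z points along the fingers, y is the line along which they close (so a half turn about z gives the same grasp; the last joint's range is limited). The gripper opens to 92 mm and grips with 3 to 60 N. Pads are 19 mm wide; open, the fingers measure 130 mm over their backs; the gripper's body (75 mm by 190 mm) begins 47 mm behind the grasp point.
Start: joints at [1.605, 0.501, -0.427, 1.55, 0.221, 1.138, -0.21], TCP at [0.147, -0.633, 0.227] pointing down, gripper open.
Joint ranges: [-2.88, 2.88], [-0.31, 2.03], [-1.54, 1.56], [0.2, 2.42], [-1.41, 4.55], [0.19, 2.02], [-2.57, 2.57]. Speed limits (rad/s): [2.57, 2.57, 3.14, 3.14, 3.14, 3.14, 3.14].

## Interface

Orientations are given as [roll, pitch, yaw] about the fixed x, y, z axes, in that order (R = Rz(yaw) Ry(pitch) Rx(roll)).
In Python, from rig import env, fingers, planner, state, vision, job_done gives the robot as it stands. The module is installed in compiled form; this text tells all that it offers. Calls block until the motion is done:
- env.movep(position, orientation): joint-space move of the TCP to a pose.
- env.move_linear(position, frame=None, rate=0.15): straight line of the TCP; frame=None keeps the orientation; rate is the mean speed in m/s.
- env.move_joints(angles): joint-space move.
- fingers.open_jaws() and fingers.gripper_close(f_grip=None): open the fingers fully, or close them until they stop; f_grip is the grip in N (None keeps the last).
- env.hold(seconds).
- planner.solve_ik(position, orientation): joint angles nearest the present ones, or None.
- state(): the state.
- vision.snapshot(name): name is "scene" or "top"; returns a dict with "image" (400x640x3 uint8, red, green, blue), "intrinsics" (3x3 intrinsics, pixels), "xyz" and "orientation" of the camera in the world. Camera axes: x right, y up, looking along -z (the intrinsics and any distortion apply to the point x, -y, -z); pixel columns grow to the right and rows downward; lengths in m; the calibration is good to about 2 mm. A picture is of the moment at which its call begins. There is no depth.
A pose or a line that the arm cannot do raises env.IKError and nothing moves.
- job_done(): hands the job in; it is judged then, once.
Trained networks look in a picture, given as the dict that the camera call returned (one of the last four; its "shot" number tells which), for a name from the list of things; names that differ only in an ending like _2 or _b are one class to them, and where a whole thing is asked for, a point or a joint stands for the part that bears it (a point fixed in the world has none). Each returns a list of dicts, best first, with "p" (0 to 1); they miss things now and then, are a little off and sometimes report something else, mostly with a low value. They report only what shows in the picture. A call takes as long as a camera call. They do not tell look-alikes from the thing itself.
- vision.cut_out(picture, thing): "region" (400x640 bool, what is visible of it) and "uv" ([column, row] in pixels, amid what is visible of it).
The state is a dict: "t": time; "joints": joint angles; "joint_velocities": joint speeds; "tau": joint torques, N m; "tool_pos": TCP position; "tcp_rot": TCP orientation; "ft_force": force on the tool from outside, world axes, zero at the start; "wrist_torque": the same for the moment, N m; "finger_gap": finger opening in m; "gripper_force": force on a finger pad.
Only numpy, scipy, OpenCV 4.12 (cv2) and the standard library are available. Lean on these libraries where they do the work, as an engineer would, in place of code of your own. Each camera call takes 0.05 s, during which the arm holds its last target. There are 200 camera calls.

## Working session

There is one attempt and no reset: what is moved stays moved. The work goes in short steps, each a Python script; the robot and the scene stay as the last script left them, time stands still between calls to the robot, and variables do not carry over. Pictures are saved under pics/ and viewed, at most 10 in all, crops included, and the job is handed in when it is done.

```bash
mkdir -p pics; python3 - <<'E'
from rig import env, fingers, planner, state, vision
import cv2,numpy as np
for n in ("scene","top"):
    s=vision.snapshot(n); cv2.imwrite(f"pics/{n}0.png",s["image"][:,:,::-1])
    print(n,np.round(s["intrinsics"],1).tolist(),s["xyz"],s["orientation"],s.keys())
    for t in ("pan_large","pan_medium","pan_small","pan_white","pan_medium_grip","pan_small_grip"):
        print(t,[(np.round(d["uv"],1).tolist(),round(d["p"],2),int(d["region"].sum())) for d in vision.cut_out(s,t)])
print(state()["t"],state()["tcp_rot"],env.grasp_offset)
E
```

```text
scene [[367.6, 0.0, 313.8], [0.0, 367.6, 197.9], [0.0, 0.0, 1.0]] [1.08915814 0.19431446 0.96809013] [0.53920724 0.00605462 2.00542861] dict_keys(['image', 'intrinsics', 'xyz', 'orientation', 'shot'])
pan_large [([315.5, 201.6], 0.8, 1096)]
pan_medium [([265.1, 153.0], 0.76, 593), ([246.6, 117.1], 0.65, 511)]
pan_small [([419.4, 230.8], 0.67, 428)]
pan_white [([297.2, 254.1], 0.95, 780), ([261.6, 154.8], 0.37, 669)]
pan_medium_grip [([261.9, 156.4], 0.84, 606), ([248.1, 114.1], 0.7, 600)]
pan_small_grip [([417.8, 229.8], 0.79, 450)]
top [[449.5, 0.0, 320.4], [0.0, 449.5, 198.8], [0.0, 0.0, 1.0]] [ 0.45033991 -0.03291358  1.3836358 ] [ 0.09346204 -0.00513089 -1.56892506] dict_keys(['image', 'intrinsics', 'xyz', 'orientation', 'shot'])
pan_large [([316.6, 188.9], 0.8, 1026), ([396.8, 216.9], 0.37, 542)]
pan_medium [([397.3, 218.6], 0.93, 538), ([441.4, 263.5], 0.86, 668)]
pan_small []
pan_white [([314.1, 135.6], 0.72, 656)]
pan_medium_grip [([396.3, 221.6], 0.83, 657), ([439.7, 263.5], 0.76, 737)]
pan_small_grip [([218.8, 205.9], 0.85, 316), ([312.1, 135.6], 0.31, 606)]
0.7 [ 3.14154022e+00 -3.78803212e-05  2.28812188e-01] 0.0188
```

View pics/top0.png

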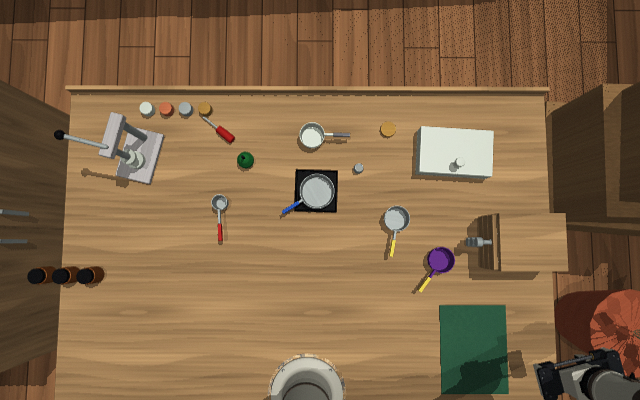

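View pics/scene0.png

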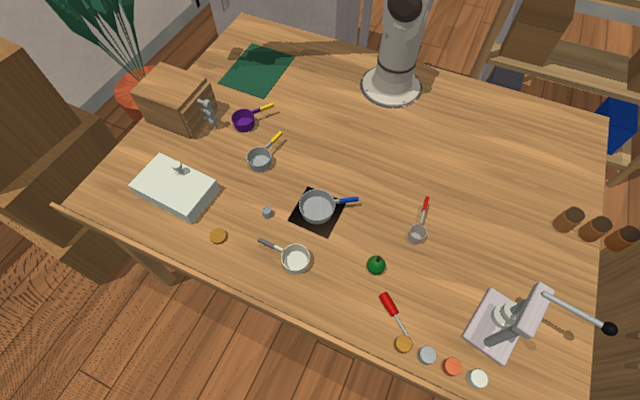

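Yellow-handled candidates in the top view are the steel pan at (397,218) and the purple pan at (440,260). The steel one is meant, since purple is excluded. The red-handled steel pan is at (219,203); the red tool at (225,134) is a screwdriver. The blue pan sits on the black tray at (317,190) and the white pan is at (312,135). I'll fit poses in both views and confirm on an enlarged crop.

```bash
cat > h.py <<'E'
from rig import env, fingers, planner, state, vision, job_done
import cv2, numpy as np
from scipy.optimize import minimize
from scipy.spatial.transform import Rotation as Rot
# rim r, bottom r, height, handle end, handle z0,z1 ; hue range of sleeve (OpenCV)
P=dict(pan_large=(.053,.048,.034,.122,.030,.044),pan_medium=(.039,.035,.040,.115,.036,.050),pan_small=(.024,.020,.046,.115,.042,.056))
HUE=dict(pan_large=[(105,125)],pan_medium=[(18,32)],pan_small=[(0,6),(174,180)])
def proj(s,p):
    q=(np.asarray(p)-s["xyz"])@Rot.from_euler("xyz",s["orientation"]).as_matrix()
    q=q*[1,-1,-1]; u=q@np.asarray(s["intrinsics"]).T
    return u[:,:2]/u[:,2:]
def pt(x,y,yaw,l,z): return np.array([[x+l*np.cos(yaw),y+l*np.sin(yaw),z]])
def sleeve(s,name,uv0,rad):
    hsv=cv2.cvtColor(s["image"],cv2.COLOR_RGB2HSV); m=np.zeros((400,640),bool)
    for a,b in HUE[name]: m|=(hsv[...,0]>=a)&(hsv[...,0]<=b)
    m&=(hsv[...,1]>165)&(hsv[...,2]>50)
    v,u=np.nonzero(m); k=np.hypot(u-uv0[0],v-uv0[1])<rad; return np.c_[u[k],v[k]]
def fit(name,shots,x0,z=0.):
    """shots: list of (snapshot, region); x0=(x,y,yaw); IoU fit of the body+handle outline in all views."""
    rr,rb,h,e,z0,z1=P[name]; a=np.linspace(0,2*np.pi,60); S=4
    def pts(x,y,yaw):
        c=lambda r,zz:np.c_[x+r*np.cos(a),y+r*np.sin(a),np.full(60,z+zz)]
        bx=np.array([[l,w,zz] for l in (.065,e) for w in (-.005,.005) for zz in (z+z0,z+z1)])
        R=np.array([[np.cos(yaw),-np.sin(yaw)],[np.sin(yaw),np.cos(yaw)]])
        bx[:,:2]=bx[:,:2]@R.T+[x,y]; return np.r_[c(rb,0),c(rr,h)],bx
    big=[cv2.resize(r.astype(np.float32),None,fx=S,fy=S,interpolation=cv2.INTER_LINEAR)>.5 for _,r in shots]
    def cost(v):
        body,bx=pts(*v); t=0
        for (s,_),B in zip(shots,big):
            m=np.zeros(B.shape,np.uint8)
            for q in (body,bx):
                cv2.fillConvexPoly(m,cv2.convexHull(np.round(((proj(s,q)+.5)*S-.5)*8).astype(np.int32)),1,shift=3)
            m=m>0; t-=(m&B).sum()/(m|B).sum()
        return t/len(shots)
    x0=np.array(x0,float)
    for d in (.01,.003):
        r=minimize(cost,x0,method="Nelder-Mead",options=dict(initial_simplex=[x0,x0+[d,0,0],x0+[0,d,0],x0+[0,0,20*d]],xatol=1e-4,fatol=1e-5)); x0=r.x
    return r.x,-r.fun
def back(s,uv,z):
    n=np.linalg.inv(s["intrinsics"])@[uv[0],uv[1],1]*[1,-1,-1]
    d=Rot.from_euler("xyz",s["orientation"]).as_matrix()@n
    return s["xyz"]+d*(z-s["xyz"][2])/d[2]
def pick(s,t,want):
    L=[d for d in vision.cut_out(s,t) if np.hypot(*(np.array(d["uv"])-want))<15]
    return L[0]["region"] if L else None
E
python3 - <<'E'
from h import *
T=vision.snapshot("top"); C=vision.snapshot("scene")
for n,g,z,ut,uc,ht in (("pan_large","pan_large",.005,(316,190),(315,203),(288,211)),("pan_medium","pan_medium_grip",0,(397,219),(262,156),(392,246)),("pan_small","pan_small_grip",0,(219,205),(418,230),(220,232))):
    rt,rc=pick(T,g,ut),pick(C,g,uc)
    c=back(T,{"pan_large":(317,190),"pan_medium":(397,218),"pan_small":(219,203)}[n],z+.03)
    b=back(T,ht,z+.045); x0=(c[0],c[1],np.arctan2(b[1]-c[1],b[0]-c[0]))
    print(n,"init",np.round(x0,3))
    for lab,sh in (("both",[(T,rt),(C,rc)]),("top",[(T,rt)]),("scene",[(C,rc)])):
        if any(r is None for _,r in sh): print(lab,"none"); continue
        v,f=fit(n,sh,x0,z); print(lab,np.round(v,4),round(f,3))
        if lab=="both" or 'best' not in dir(): best=v
    for s,u0 in ((T,ht),):
        k=sleeve(s,n,u0,18); q=back(s,k.mean(0),z+P[n][5]-.003)
        print("sleeve",len(k),np.round(q,4),"axis dist",np.hypot(*(q[:2]-best[:2])),"yaw",np.arctan2(*(q[:2]-best[:2])[::-1]))
    del best
I=T["image"][:,:,::-1]
cr=np.hstack([cv2.resize(I[v-40:v+50,u-45:u+45],(390,390),interpolation=cv2.INTER_CUBIC) for u,v in ((410,235),(222,210))])
cv2.imwrite("pics/crop1.png",cr)
E
```

```text
pan_large init [ 0.603 -0.029  2.216]
both [ 0.602  -0.0288  2.137 ] 0.917
top [ 0.6017 -0.0283  2.1327] 0.946
scene [ 0.6013 -0.0305  2.1406] 0.902
sleeve 58 [0.5516 0.0492 0.046 ] axis dist 0.092896822572615 yaw 2.1441047707666767
pan_medium init [ 0.52  -0.271  2.923]
both [ 0.5196 -0.2697  2.9542] 0.872
top [ 0.5201 -0.2686  2.9601] 0.901
scene [ 0.5179 -0.2722  2.9548] 0.903
sleeve 18 [ 0.4324 -0.2483  0.047 ] axis dist 0.0897922238000999 yaw 2.9008992382124275
pan_small init [ 0.564  0.267 -3.048]
both [ 0.5668  0.2638 -3.0722] 0.819
top [ 0.5669  0.2645 -3.0706] 0.828
scene [ 0.5662  0.2624 -3.0717] 0.851
sleeve 68 [0.4753 0.2579 0.053 ] axis dist 0.09172004341850393 yaw -3.077572895680651
```

View pics/crop1.png

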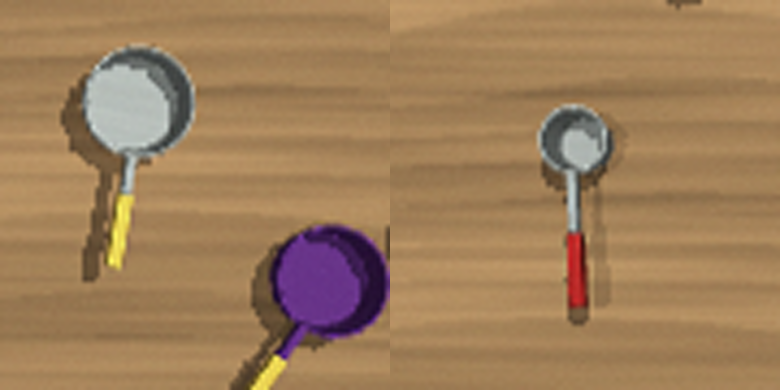

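Crop confirms it: the left panel shows the steel pan with its yellow sleeve at crop (120,230), with the purple look-alike at (330,280); the right panel shows the red-handled steel pan, sleeve at (576,270). Next I'll check IK for both yaw choices, then do the yellow pan.

```bash
cat >> h.py <<'E'
G=env.grasp_offset
B=np.array([.602,-.0288,2.137])
def grip(v,l,z): return np.array([v[0]+l*np.cos(v[2]),v[1]+l*np.sin(v[2]),z-G])
def ori(yaw,flip): return [np.pi,0,(yaw+flip*np.pi+np.pi)%(2*np.pi)-np.pi]
E
python3 - <<'E'
from h import *
Y=np.array([.5193,-.2697,2.95]); R=np.array([.5667,.2636,-3.073]); q=np.pi/4
for n,v,dz,z,zp in (("Y",Y,q,.043,.051),("R",R,2*q,.049,.060)):
    for f in (0,1):
        for w,zz in ((v,z),(v,z+.09),(np.r_[B[:2],B[2]+dz],zp+.09),(np.r_[B[:2],B[2]+dz],zp)):
            s=planner.solve_ik(grip(w,.091,zz),ori(w[2],f)); print(n,f,None if s is None else np.round(s,2))
print(state()["t"])
E
```

```text
Y 0 [ 1.16  0.7  -0.86  2.05  0.78  0.76  1.19]
Y 0 [ 1.28  0.56 -1.    2.01  0.61  0.9   1.32]
Y 0 [ 0.71  0.54 -0.94  1.97  0.56  0.91  0.83]
Y 0 [ 0.62  0.68 -0.83  2.01  0.73  0.77  0.7 ]
Y 1 [ 0.87  0.56 -0.48  2.06  0.44  0.62 -1.67]
Y 1 [ 0.96  0.42 -0.58  2.02  0.32  0.8  -1.57]
Y 1 [ 0.7   0.54 -0.93  1.97  0.55  0.91 -2.3 ]
Y 1 [ 0.48  0.61 -0.64  2.02  0.56  0.7  -2.31]
R 0 [ 0.24  0.87 -1.06  1.94  0.96  0.95  0.33]
R 0 [ 0.13  0.57 -0.87  1.91  0.54  0.92  0.64]
R 0 [ 1.03  0.8  -1.3   1.92  0.86  1.14  1.52]
R 0 [ 1.01  1.04 -1.31  1.96  1.14  1.16  1.35]
R 1 [-0.15  0.61 -0.5   1.95  0.44  0.69 -2.42]
R 1 [-0.38  0.42 -0.21  1.92  0.11  0.81 -2.15]
R 1 [ 0.77  0.52 -0.85  1.92  0.49  0.92 -1.33]
R 1 [ 0.63  0.63 -0.67  1.97  0.57  0.74 -1.39]
1.1
```

```bash
python3 - <<'E'
from h import *
Y=np.array([.5193,-.2697,2.95]); o=ori(Y[2],0)
env.movep(grip(Y,.09,.043+.08),o)
env.move_linear(grip(Y,.09,.044),rate=.12)
fingers.gripper_close(f_grip=35)
s=state(); print(s["t"],s["finger_gap"],s["gripper_force"],s["tool_pos"])
env.move_linear(grip(Y,.09,.043+.085),rate=.12)
T=vision.snapshot("top"); C=vision.snapshot("scene"); s=state(); print(s["t"],s["finger_gap"],s["ft_force"],s["tool_pos"],s["tcp_rot"])
z=.084
for n,X in (("top",T),("scene",C)):
    for d in vision.cut_out(X,"pan_medium"): print(n,d["uv"],d["p"],d["region"].sum())
    u=proj(X,pt(*Y,0,z+.02))[0]; r=pick(X,"pan_medium",u)
    if r is not None: print(n,u,fit("pan_medium",[(X,r)],Y,z))
def cr(X,u,h=45):
    u=np.clip(np.round(u).astype(int),h,[640-h,400-h]); return cv2.resize(X["image"][u[1]-h:u[1]+h,u[0]-h:u[0]+h,::-1],(390,390))
cv2.imwrite("pics/lift1.png",np.hstack([cr(X,proj(X,pt(*Y,0,z))[0]) for X in (T,C)]))
E
```

```text
4.9333 0.009978920135802191 34.99286949634552 [ 0.43093157 -0.2525836   0.02518763]
5.8833 0.009646953481259886 [-0.81061693  0.58473299 -1.2917615 ] [ 0.43023306 -0.25230554  0.10836377] [ 3.14093875e+00 -1.49782035e-03  2.94996045e+00]
top [401.1, 214.5] 0.9 561
top [401.20580341 216.75731168] (array([ 0.51754327, -0.26845221,  2.9180692 ]), np.float64(0.7858332602787762))
scene [243.7, 117.9] 0.98 437
scene [255.2, 136.3] 0.63 631
scene [255.56454415 142.56220468] (array([ 0.5198889 , -0.27100885,  3.00197037]), np.float64(0.8196579720158922))
```

View pics/lift1.png

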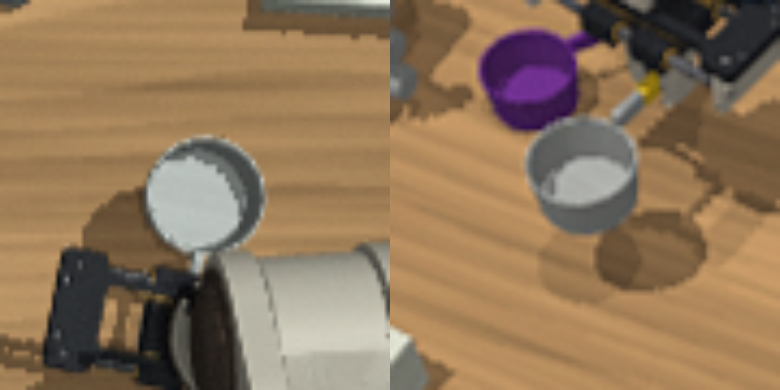

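The pan is held and looks level: left crop (205,195), right (580,175). It is within 2 mm of the expected pose. Moving to place it.

```bash
cat >> h.py <<'E'
def lower(W,l,tz,floor):
    """W: pan pose aimed for; tz: TCP z with the pan's underside at z=0; floor: z to set down on."""
    p=grip(W,l,0); at=lambda u:np.r_[p[:2],tz+u]
    env.movep(at(floor+.085),ori(W[2],0))
    env.move_linear(at(floor+.006),rate=.08); env.hold(.2)
    f0=state()["ft_force"].copy()
    for u in np.arange(.004,-.0041,-.001):
        env.move_linear(at(floor+u),rate=.03); f=state()["ft_force"]-f0
        if f[2]>2.5: break
    s=state(); print("t",s["t"],"stop u",u,"df",np.round(f,1),"tcp",np.round(s["tool_pos"],4),"yaw",s["tcp_rot"][2])
E
python3 - <<'E'
from h import *
W=np.r_[B[:2],B[2]+np.pi/4]
lower(W,.09,.0252,.008)
T=vision.snapshot("top"); C=vision.snapshot("scene")
def cr(X,u,h=45):
    u=np.round(u).astype(int); return cv2.resize(X["image"][u[1]-h:u[1]+h,u[0]-h:u[0]+h,::-1],(390,390),interpolation=cv2.INTER_CUBIC)
cv2.imwrite("pics/place1.png",np.hstack([cr(X,proj(X,pt(*B,0,.03))[0]) for X in (T,C)]))
E
```

```text
t 9.9333 stop u -0.001 df [-2.7  0.2  5.9] tcp [ 0.5142 -0.0091  0.0326] yaw 2.9226555314994105
```

View pics/place1.png

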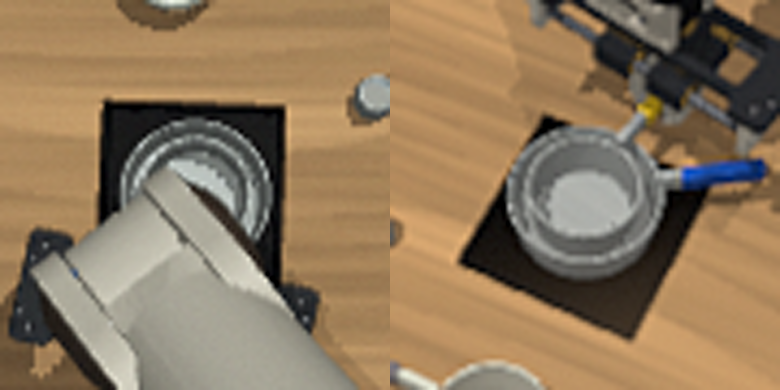

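The yellow pan is concentric in the blue one (right crop, about (585,195)), with contact at the expected height. Releasing it, then grasping the red pan.

```bash
python3 - <<'E'
from h import *
p=state()["tool_pos"].copy(); fingers.open_jaws(); env.move_linear(p+[0,0,.09],rate=.15)
R=np.array([.5667,.2636,-3.073]); o=ori(R[2],0)
env.movep(grip(R,.09,.049+.09),o)
T=vision.snapshot("top"); C=vision.snapshot("scene")
W=np.r_[B[:2],B[2]+np.pi/4]
for n,X in (("top",T),("scene",C)):
    u=proj(X,pt(*W,0,.03))[0]
    for nm,w,z in (("pan_medium",W,.008),("pan_large",B,.005)):
        r=pick(X,nm,u)
        if r is not None: print(n,nm,r.sum(),fit(nm,[(X,r)],w,z))
        k=sleeve(X,nm,proj(X,pt(*w,.09,z+P[nm][5]))[0],20); q=back(X,k.mean(0),z+P[nm][5]-.003)
        print(n,nm,"sleeve",len(k),q,"dist/yaw to B",np.hypot(*(q-np.r_[B[:2],0])[:2]),np.arctan2(q[1]-B[1],q[0]-B[0]))
env.move_linear(grip(R,.09,.050),rate=.12)
fingers.gripper_close(f_grip=35)
s=state(); print(s["t"],s["finger_gap"],s["gripper_force"],s["tool_pos"])
env.move_linear(grip(R,.09,.049+.085),rate=.12)
T2=vision.snapshot("top"); C2=vision.snapshot("scene"); s=state(); print(s["t"],s["finger_gap"],s["ft_force"],s["tool_pos"],s["tcp_rot"])
z=.084
for n,X in (("top",T2),("scene",C2)):
    u=proj(X,pt(*R,0,z+.023))[0]; r=pick(X,"pan_small",u)
    if r is not None: print(n,r.sum(),fit("pan_small",[(X,r)],R,z))
def cr(X,u,h=45):
    u=np.round(u).astype(int); return cv2.resize(X["image"][u[1]-h:u[1]+h,u[0]-h:u[0]+h,::-1],(290,290),interpolation=cv2.INTER_CUBIC)
cv2.imwrite("pics/mid.png",np.vstack([np.hstack([cr(X,proj(X,pt(*B,0,.03))[0]) for X in (T,C)]),np.hstack([cr(X,proj(X,pt(*R,0,z))[0]) for X in (T2,C2)])]))
E
```

```text
top pan_medium 552 (array([ 0.60127085, -0.02520127,  2.95939439]), np.float64(0.8503653287959163))
top pan_medium sleeve 8 [ 0.51435779 -0.00879645  0.055     ] dist/yaw to B 0.08989604514229964 2.9171955122080515
top pan_large 480 (array([ 0.60120608, -0.02759647,  2.14110974]), np.float64(0.4301406486109497))
top pan_large sleeve 58 [0.5516161  0.04921818 0.046     ] dist/yaw to B 0.09287289082018846 2.144211204861471
scene pan_medium 688 (array([ 0.60192711, -0.03119532,  2.92880155]), np.float64(0.8960417200991707))
scene pan_medium sleeve 64 [ 0.51543411 -0.00907822  0.055     ] dist/yaw to B 0.0887840222457237 2.9175920126219967
scene pan_large 369 (array([ 0.60481668, -0.03013579,  2.21334627]), np.float64(0.31165771885614113))
scene pan_large sleeve 74 [0.55523945 0.04994609 0.046     ] dist/yaw to B 0.09158326603824746 2.1066550405535684
15.6083 0.009626077632468706 34.9992173910141 [0.47690897 0.25751504 0.03120366]
16.5583 0.00960592089354765 [ 0.86971128 -0.06484735 -1.69997187] [0.47633592 0.25691723 0.11429752] [-3.14091929e+00 -1.53444227e-03 -3.07305542e+00]
top 274 (array([ 0.56614616,  0.26323872, -1.96304523]), np.float64(0.6892009013693882))
scene 451 (array([ 0.56521393,  0.26161424, -3.07371017]), np.float64(0.806809678223996))
```

View pics/mid.png

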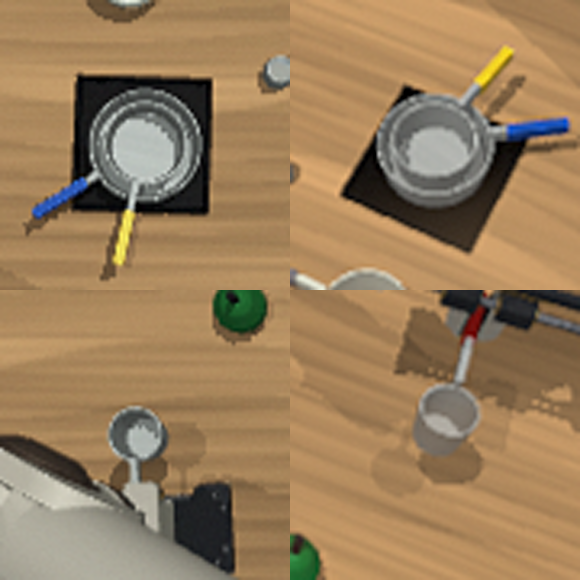

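The nest is good: blue handle at (60,197), yellow at (122,237). The red pan is held at (137,432), within about 1 mm of the expected pose. Placing it now.

```bash
python3 - <<'E'
from h import *
W=np.array([.602,-.0283,2.137+np.pi/2-2*np.pi])
lower(W,.09,.0312,.011)
T=vision.snapshot("top"); C=vision.snapshot("scene")
def cr(X,u,h=45):
    u=np.round(u).astype(int); return cv2.resize(X["image"][u[1]-h:u[1]+h,u[0]-h:u[0]+h,::-1],(390,390),interpolation=cv2.INTER_CUBIC)
cv2.imwrite("pics/place2.png",np.hstack([cr(X,proj(X,pt(*B,0,.03))[0]) for X in (T,C)]))
E
```

```text
t 20.775 stop u -0.001 df [-1.5 -0.5  4.3] tcp [ 0.5261 -0.0767  0.0415] yaw -2.5753718043307092
```

View pics/place2.png

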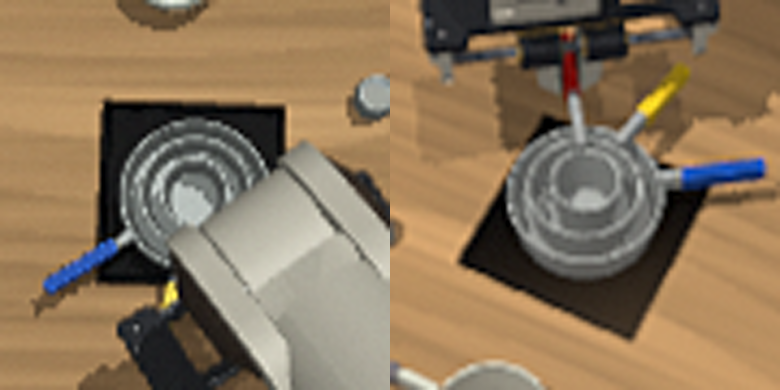

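The three pans are concentric at right crop (585,190), with the handles fanned red (572,75), yellow (663,95) and blue (725,172). Releasing and backing off.

```bash
python3 - <<'E'
from h import *
p=state()["tool_pos"].copy(); fingers.open_jaws(); env.move_linear(p+[0,0,.10],rate=.15)
env.movep([.40,-.30,.25],[np.pi,0,2.9]); env.hold(.3)
T=vision.snapshot("top"); C=vision.snapshot("scene")
for nm,y,z in (("pan_large",0,.005),("pan_medium",1,.008),("pan_small",2,.011)):
  for X in (T,C):
    k=sleeve(X,nm,proj(X,pt(B[0],B[1],B[2]+y*np.pi/4,.09,z+P[nm][5]))[0],18)
    if len(k): q=back(X,k.mean(0),z+P[nm][5]-.003); print(nm,len(k),np.hypot(*(q[:2]-B[:2])),np.degrees(np.arctan2(*(q[:2]-B[:2])[::-1]))%360)
def cr(X,u,h=45):
    u=np.round(u).astype(int); return cv2.resize(X["image"][u[1]-h:u[1]+h,u[0]-h:u[0]+h,::-1],(390,390),interpolation=cv2.INTER_CUBIC)
cv2.imwrite("pics/end.png",np.hstack([cr(X,proj(X,pt(*B,0,.03))[0]) for X in (T,C)])); print(state()["t"])
E
```

```text
pan_large 59 0.09288062700990407 122.82362975675285
pan_large 73 0.09143231542931556 120.74713108573178
pan_medium 8 0.08522188266035247 166.41128302494056
pan_medium 63 0.08851353470111738 167.23199075431026
pan_small 59 0.08961375233066814 211.37954061856993
pan_small 40 0.09038190380047072 212.87327084156524
24.5083
```

View pics/end.png

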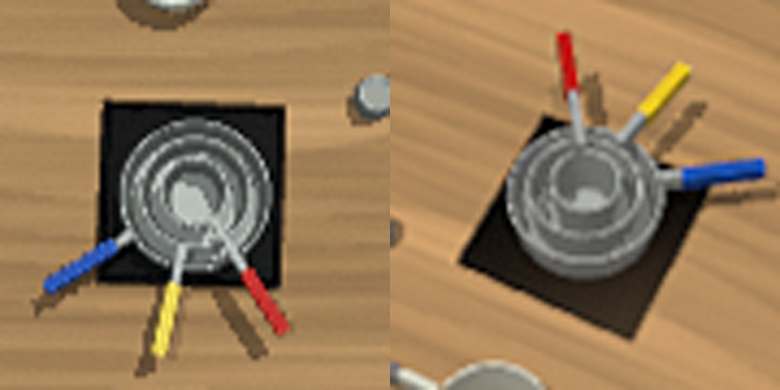

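The final view shows the nest flat and concentric, with handles at about 122°, 167° and 212° (45° steps): blue (80,265), yellow (167,320), red (265,300). The arm is clear.

```bash
python3 -c "
from rig import job_done
print(job_done())"
```

```text
the job is handed in; nothing more can be done
None
```

The job is handed in: the yellow pan sits in the blue one and the red pan in the yellow, both lowered in and released, with handles about 45° apart counter-clockwise, at about 24.5 s of the 58 s allowed.

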